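# Close the chip test clamp on its dowels and hold it pressed

### The job

Open the clear lid of the dust case until it rests back on its stop, take out the upper half of the chip test clamp, fit it over the two dowels of the lower half the right way round (large hole on the large dowel), and press it fully down against the sprung chip nest so that the two halves meet. Finish while still holding the pair pressed shut with the gripper on the upper half, as the chip is measured in that state; leave the lid open and do not disturb the other things on the desk.

Things in the scene. Friction and masses are not known exactly. Their poses are not given: they have to be found in the camera images.
- dust_case: open-topped grey tray fixed to the desk, 130 (own x) x 140 (own y) x 42 mm high, walls 4 mm, inner floor 6 mm above the desk; origin under its centre, z up; its front (knob side) faces its own -x, the lid's hinge runs along its own y at its +x top edge. Closed, the case is 58 mm high without the knob
- case_lid (a joint): hinge angle of the case's clear lid (130 x 140 x 16 mm, 0.11 kg): 0 = shut (how it starts), grows as the knob goes up and back, 1.9 rad = on its stop. It falls shut if let go well before upright (1.57) and falls back on to the stop and stays there if let go past about 1.65
- case_lid_knob (a point): centre of the head of the black knob on the lid, where it is grasped: head 22 mm across, its centre 25 mm above the lid's top face, head from 18 to 33 mm above that face, slimmer stem (12 mm) below; in the lid's frame 118 mm in front of the hinge line and 41 mm above it (lid shut). Turns with the lid
- case_lid_hinge (a point): middle of the lid's hinge line, 42 mm above the desk; turns with the lid, its y axis along the hinge line
- upper_half_grip (a point): centre of the black grip block of the loose upper half (0.22 kg). Upper half: aluminium plate 80 (own x) x 54 (own y) x 12 mm thick, and on it the grip block 38 (x) x 18 (y) x 32 mm high; this point lies 28 mm above the plate's underside, 16 mm above its top face, 16 mm below the block's top. It lies flat in the case (underside 6 mm above the desk), its axes within 0.15 rad of those of the case. Grasp it across the 18 mm
- hole_large (a point): centre of the upper half's large dowel hole at the underside: through hole of 11.4 mm, chamfered, 28 mm from the plate's middle along its own +x
- hole_small (a point): centre of the upper half's small dowel hole at the underside: through hole of 8.4 mm, chamfered, 28 mm from the plate's middle along its own -x
- lower_half: lower half of the clamp, bolted to the desk: flange 104 x 70 x 8 mm, on it an aluminium block 80 (own x) x 54 (own y) whose flat top face (the parting face) is 34 mm above the desk; origin under its centre, z up. Closed, the upper half's axes run along these and its underside lies on the parting face
- dowel_large (a point): foot of the large steel dowel, on the parting face, 28 mm from the middle along own +x: 10 mm across, stands 20 mm up, the last 7 mm tapered to a bullet nose
- dowel_small (a point): foot of the small steel dowel, on the parting face, 28 mm from the middle along own -x: 7 mm across, stands 20 mm up, the last 7 mm tapered to a bullet nose
- chip_nest (a joint): how far the sprung chip nest (black square carrier of 28 mm in the middle of the lower half, with the chip on it) is pressed down, in m: 0 = up, its top 3 mm above the parting face; 0.003 = level with it (halves shut). Takes 4 N to start and about 10.6 N at 3 mm, so the upper half's own weight does not press it down
- kapton_roll: bystander: roll of amber film tape lying flat, 74 mm across, 19 mm high; origin under its centre
- probe_card: bystander: green needle card lying flat, 52 x 78 x 11 mm; origin under its centre
- tweezers_black: bystander: black wafer tweezers lying flat, 14 x 126 x 9 mm, long along their own y; origin under their middle
- swab_tub: bystander: clear tub of cotton swabs standing upright, 60 mm across, 86 mm high; origin under its centre
- air_blower: bystander: black rubber air blower standing on its foot, 51 mm across, 109 mm high; origin under its centre
- post_75: bystander: steel optics post standing upright, 13 mm across, 75 mm high; origin under its centre
- upper_half: the upper half as a whole; origin under the middle of its plate (28 mm below the grip point), axes as told above
Mind the look-alikes: they are no part of the job. What is shaped like the lower_half but purple is not meant.

How it is judged:
On the way, in this order (a step that is already met when the one before it is completed fails the run):
1. the lid is open and resting on its stop (value of joint case_lid above 1.8 rad and not (velocity of joint case_lid above 0.2 rad/s)), for 0.2 s.
2. the upper half has been lifted clear of the case (z of hole_large in the frame of dust_case above 0.045 m), for 0.1 s.
At the end, for the whole second after the job is handed in: Held through the last second: each hole within 2 mm of its own dowel seen from above, the upper half within 1 mm of the parting face, the chip nest pressed down over 2.2 mm, the fingers bearing on the upper half with over 2 N, the case lid still open (over 1.7 rad) (horizontal distance between hole_large and dowel_large below 0.002 m and horizontal distance between hole_small and dowel_small below 0.002 m and z of each of hole_large, hole_small in the frame of lower_half below 0.035 m and value of joint chip_nest above 0.0022 m and contact force between the fingers and upper_half above 2 N and value of joint case_lid above 1.7 rad); the arm keeps its last pose, push and grip.
It fails at once if a bystander is pushed more than 30 mm from its place (distance of any of kapton_roll, probe_card, tweezers_black, swab_tub, air_blower, post_75 from where it was at the start of the episode above 0.03 m).
It fails at once if the swab tub, air blower or post is knocked over (angle between any of swab_tub, air_blower, post_75's own z axis and vertical above 0.5 rad).
It also fails if it takes over 54 s, if anything falls off the work surface, if the arm or the gripper's body presses on something with over 40 N, if the wrist force passes 120 N, or if a joint passes its speed limit or range.

### The arm

A 7-joint arm with a two-finger parallel gripper is mounted at the origin on the work surface; the furniture and walls round the work are solid. World frame = base frame: x ahead of the robot, y to its left, z up, the work surface at z = 0. Lengths are in m, angles in rad, forces in N, time in s.
With the tool pointing down it reaches from about 0.35 to 0.9 m from the base axis. Payload 8.1 kg.
Tool frame: the origin (TCP) lies at the very end of the fingers, on their centre line; the grasp point (between the pads) lies 19 mm behind it (env.pinch_z is the z of the grasp point in the tool frame, in m); z points along the fingers, x is the direction in which the jaws open and shut, and the axes are right-handed (so a half turn about z gives the same grasp; the last joint's range is limited). The gripper opens to 85 mm and grips with 20 to 120 N. Pads are 22 mm wide; open, the fingers measure 114 mm over their backs; the gripper's body (76 mm by 85 mm) begins 54 mm behind the grasp point. The pads swing forward as they close: fully open they stand 13 mm farther back than shut.
Start: joints at [1.175, 0.434, 0.025, 1.573, -0.012, 1.134, -0.075], TCP at [0.18, -0.598, 0.208] pointing down, gripper open.
Joint ranges: [-2.62, 2.62], [-0.44, 2.09], [-1.27, 1.32], [0.08, 2.57], [-1.32, 4.46], [0.12, 2], [-2.74, 2.74]. Speed limits (rad/s): [2.22, 2.22, 3.01, 3.01, 3.14, 3.14, 3.14].

### API

Orientations are given as a unit quaternion [x, y, z, w].
In Python, from plant import env gives the robot as it stands.
- The arm moves only by the tool send_rows, never from a script. Its argument "targets" is a list of rows, each an object of numbers: "tx", "ty", "tz": the shift along the world's x, y, z in cm; "roll": the turn about the world's z in rad. A call has 1 to 20 rows; each row is the pose to reach, as a shift and turn from the pose measured when the call began; what a row does not reach only later rows make up. A row lasts 1/10 s, in which the tool goes at most 50 mm and 8.59 degrees, less where a joint would pass 70% of its speed; a pose out of reach is approached as far as the arm can. A call with a gripper value outside its range is refused whole. "jaw" is the opening, from 0 (shut) to 1 (fully open), set as the call begins (left out, the last holds). The fingers move at their own pace and stop on an object; "newtons" is the grip in N (left out, the last holds). Time passes only in rows, so rows that repeat a pose let the fingers close. It gives the time, the measured TCP pose, the force and the opening at its end, in the units of the state.
- env.sense(): the state, without advancing time (a new reading comes with each control period).
- env.read_camera(name): name is "side" or "top" or "wrist"; returns a dict with "pixels" (400x640x3 uint8, blue, green, red), "K" (3x3 intrinsics, pixels), "distortion" ([k1, k2, p1, p2, k3] as OpenCV has them; the pictures are not rectified), "camera_from_world" (4x4, takes a point from world to camera coordinates); the wrist camera has in their place "mount" (4x4, takes a point from camera to tool coordinates, whose origin is the TCP and whose axes are the tool frame's). Camera axes: x right, y down, z forward; pixel columns grow to the right and rows downward; lengths in m; the calibration is good to about 2 mm. A picture is of the moment at which its call begins: read the wrist's pose just before it. There is no depth.
- env.close_job(): hands the job in, once; it reports no verdict.
The state is a dict: "time_s": time; "joint_pos": joint angles; "joint_velocities": joint speeds; "joint_efforts": joint torques, N m; "tcp_pos": TCP position; "ee_rot": TCP orientation; "force": force on the tool from outside, world axes, zero at the start; "torque": the same for the moment, N m; "opening": opening from 0.0 (shut) to 1.0 (fully open).
Only numpy, scipy, OpenCV 4.12 (cv2) and the standard library are available. Lean on these libraries where they do the work, as an engineer would, in place of code of your own. Each camera call takes 0.05 s, during which the arm holds its last target.

## Working session

There is one attempt and no reset: what is moved stays moved. The work goes in short steps, Python scripts to look and compute and a tool call to move; the robot and the scene stay as the last step left them, time stands still between calls to the robot, and variables do not carry over. Pictures are saved under pics/ and viewed, and the job is handed in when it is done.

Besides the shell and the picture viewer there is one more tool, called after ">>>" as name(argument=value, ...) on one line, values as JSON. send_rows: Moves the arm, as the interface text tells. Its arguments: {"type":"object","properties":{"targets":{"type":"array"},"jaw":{"type":"number"},"newtons":{"type":"number"}},"required":["targets"]}

```bash
ls; mkdir -p pics
cat > h.py <<'E'
import numpy as np, cv2
from plant import env
from scipy.spatial.transform import Rotation as R
def shot(name,fn=None):
    s=env.sense(); c=env.read_camera(name); c={k:(np.array(v)) for k,v in c.items()}
    if 'mount' in c:
        T=np.eye(4);T[:3,:3]=R.from_quat(s['ee_rot']).as_matrix();T[:3,3]=s['tcp_pos']
        c['camera_from_world']=np.linalg.inv(T@c['mount'])
    if fn: cv2.imwrite('pics/'+fn,c['pixels']); np.savez('pics/'+fn[:-4]+'.npz',**c)
    return c
def load(fn): return dict(np.load('pics/'+fn+'.npz'))
def ray(c,px):
    u=cv2.undistortPoints(np.array(px,float).reshape(-1,1,2),c['K'],c['distortion']).reshape(-1,2)
    M=np.linalg.inv(c['camera_from_world'])
    d=np.c_[u,np.ones(len(u))]@M[:3,:3].T
    return M[:3,3],d
def plane(c,px,z):
    o,d=ray(c,px); return o+d*((z-o[2])/d[:,2])[:,None]
def proj(c,P):
    P=np.array(P,float).reshape(-1,3);M=c['camera_from_world']
    return cv2.projectPoints(P,cv2.Rodrigues(M[:3,:3])[0],M[:3,3],c['K'],c['distortion'])[0].reshape(-1,2)
E
python3 - <<'E'
from h import *
for n in('side','top','wrist'):
    c=shot(n,n+'0.png'); print(n,np.linalg.inv(c['camera_from_world']).round(3).tolist(),c['K'].tolist())
s=env.sense();print({k:np.round(v,3).tolist() for k,v in s.items()},env.pinch_z)
E
```

```text
pics
side [[0.897, -0.16, 0.412, 0.077], [-0.442, -0.358, 0.823, -0.983], [0.016, -0.92, -0.392, 0.438], [0.0, 0.0, 0.0, 1.0]] [[422.03700423777434, 0.0, 312.86647956711823], [0.0, 422.03700423777434, 202.70000222291205], [0.0, 0.0, 1.0]]
top [[0.012, -0.999, 0.045, 0.438], [-1.0, -0.012, 0.005, -0.241], [-0.004, -0.045, -0.999, 1.314], [0.0, 0.0, 0.0, 1.0]] [[464.8417862192685, 0.0, 325.73791881040205], [0.0, 464.8417862192685, 194.37745802777033], [0.0, 0.0, 1.0]]
wrist [[0.288, -0.905, -0.312, 0.262], [-0.958, -0.273, -0.092, -0.574], [-0.002, 0.325, -0.946, 0.373], [0.0, 0.0, 0.0, 1.0]] [[337.21234662877436, 0.0, 313.47630267752334], [0.0, 337.21234662877436, 195.70903562189503], [0.0, 0.0, 1.0]]
{'time_s': 0.15, 'joint_pos': [1.175, 0.435, 0.025, 1.574, -0.012, 1.134, -0.075], 'joint_velocities': [0.0, -0.004, 0.0, -0.003, 0.002, -0.0, 0.001], 'joint_efforts': [0.002, -67.089, 1.026, -31.645, 0.016, 0.009, 0.0], 'tcp_pos': [0.18, -0.598, 0.208], 'ee_rot': [0.803, -0.596, -0.001, -0.0], 'force': [-0.051, 0.503, 0.381], 'torque': [-0.022, 0.002, -0.05], 'opening': 1.004} -0.0187
```

View pics/top0.png

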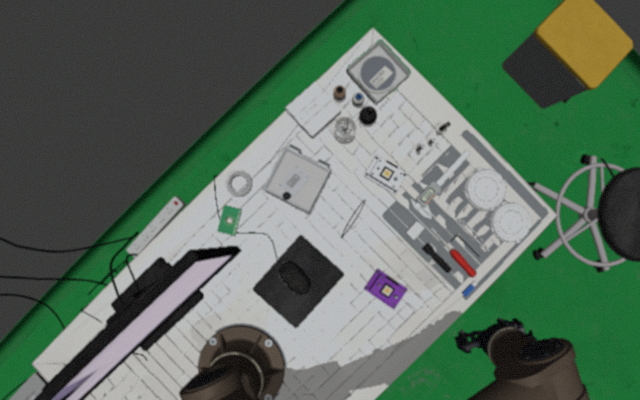

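View pics/side0.png

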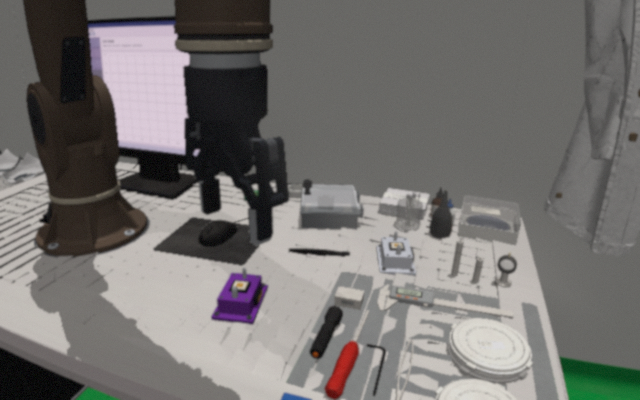

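View pics/wrist0.png

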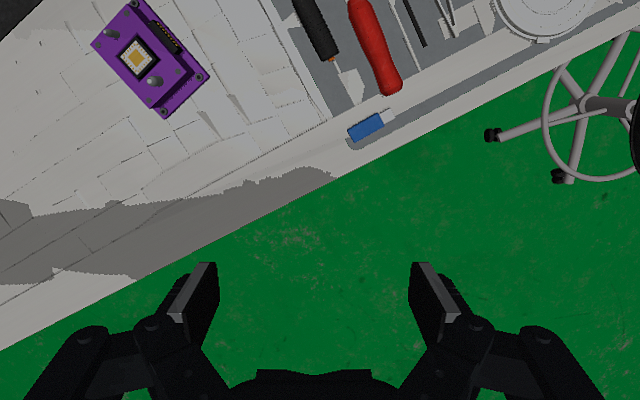

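The top view shows the case at about (298,178) with its knob at (287,196), a white/aluminium lower-half candidate at (386,173), and a purple look-alike at (387,288). I'll enlarge these next.

Run:
```python
from h import *
c=load('top0');im=c['pixels']
a=cv2.resize(im[100:240,210:350],(560,560),interpolation=cv2.INTER_CUBIC);cv2.imwrite('pics/tz_case.png',a)
a=cv2.resize(im[135:215,345:455],(770,560),interpolation=cv2.INTER_CUBIC);cv2.imwrite('pics/tz_low.png',a)
c=load('side0');im=c['pixels']
a=cv2.resize(im[170:280,290:450],(800,550),interpolation=cv2.INTER_CUBIC);cv2.imwrite('pics/sz.png',a)
```

```text
(no output)
```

View pics/tz_case.png

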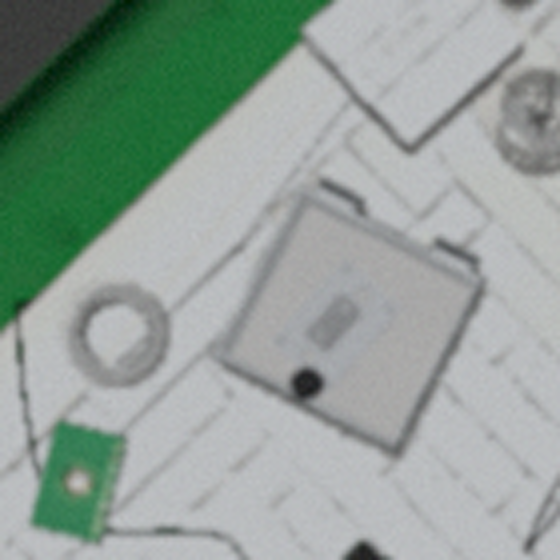

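View pics/tz_low.png

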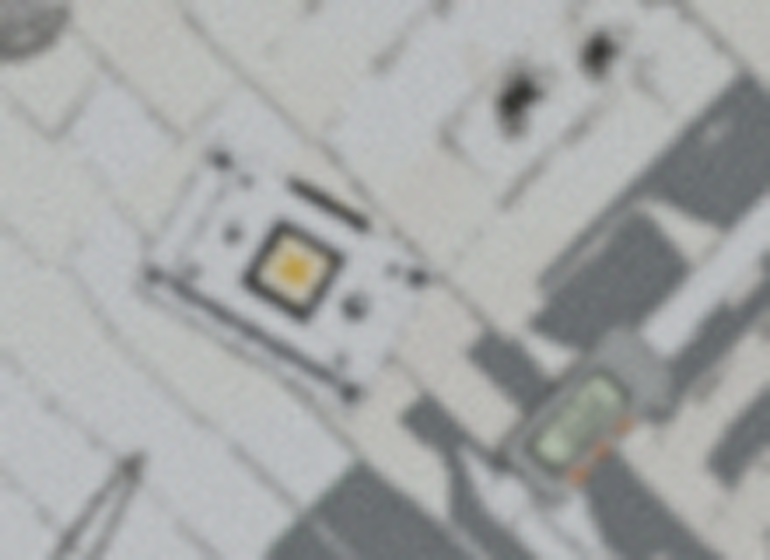

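View pics/sz.png

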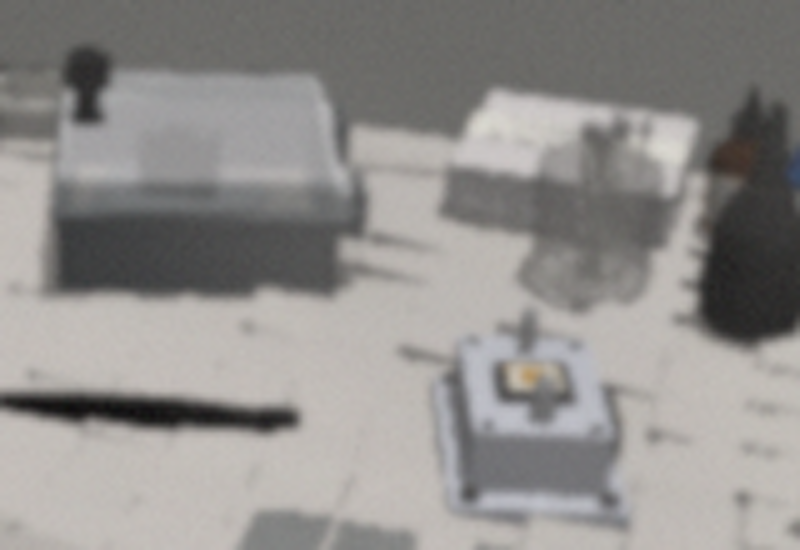

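The crops show a knob head at top px (286.5,195.5) and the hinge side of the lid at the upper right with hinges. The non-purple lower half is at about (387,173) on an aluminium block; of its two dowels, the one at about (395.5,178.7) looks larger than the one at (378,168). The purple one is excluded.

Run:
```python
from h import *
c=load('top0');s=load('side0')
g=cv2.cvtColor(c['pixels'],cv2.COLOR_BGR2GRAY)
w=g[180:210,275:300]<80
y,x=np.nonzero(w);kp=(x.mean()+275,y.mean()+180);print('knob px',kp,len(x))
print('knob z.083',plane(c,[kp],.085).round(4))
g2=cv2.cvtColor(s['pixels'],cv2.COLOR_BGR2GRAY)
ks=(290+87/5,170+68/5)
def tri(p,q):
    o1,d1=ray(c,[p]);o2,d2=ray(s,[q]);d1=d1[0]/np.linalg.norm(d1);d2=d2[0]/np.linalg.norm(d2)
    t=np.linalg.lstsq(np.c_[d1,-d2],o2-o1,rcond=None)[0];a=o1+t[0]*d1;b=o2+t[1]*d2
    return ((a+b)/2).round(4),np.linalg.norm(a-b).round(4)
print('tri knob',tri(kp,ks))
z=np.array([[300,195],[480,285],[398,452],[225,355]])/4+[210,100]
L=plane(c,z,.058);print('lid corners',L.round(4).tolist())
print('edges',[np.linalg.norm(L[i]-L[i-1]).round(3) for i in range(4)],'centre',L.mean(0).round(4))
n=np.array([[355,305],[232,232],[294,268]])/7+[345,135]
P=plane(c,n[:2],.05);print('dowels',P.round(4).tolist(),np.linalg.norm(P[0]-P[1]));print('nest',plane(c,n[2:],.037).round(4))
print(tri(n[2],(290+533/5,170+378/5)))
by={'tub':(345,130),'roll':(239,183),'blower':(368,116),'post':(0,0)}
for k,v in by.items(): print(k,plane(c,[v],.05).round(3))
```

```text
knob px (np.float64(286.13157894736844), np.float64(195.8421052631579)) 38
knob z.083 [[ 0.4884 -0.1299  0.085 ]]
tri knob (array([ 0.4888, -0.1299,  0.0835]), np.float64(0.0006))
lid corners [[0.6179, -0.1222, 0.058], [0.5577, -0.2455, 0.058], [0.4439, -0.1914, 0.058], [0.5082, -0.073, 0.058]]
edges [np.float64(0.12), np.float64(0.137), np.float64(0.126), np.float64(0.135)] centre [ 0.5319 -0.158   0.058 ]
dowels [[0.5406, -0.4253, 0.05], [0.5686, -0.377, 0.05]] 0.05584107069162016
nest [[ 0.556 -0.403  0.037]]
(array([ 0.5557, -0.4029,  0.036 ]), np.float64(0.0009))
tub [[ 0.673 -0.285  0.05 ]]
roll [[0.524 0.003 0.05 ]]
blower [[ 0.713 -0.348  0.05 ]]
post [[1.086 0.781 0.05 ]]
```

>>> send_rows(targets=[{"tx":3,"ty":4.5,"tz":2,"roll":0.14},{"tx":6,"ty":9,"tz":2,"roll":0.28},{"tx":9,"ty":13,"tz":2,"roll":0.42},{"tx":12,"ty":17,"tz":2,"roll":0.56},{"tx":14,"ty":21,"tz":2,"roll":0.7},{"tx":16,"ty":25,"tz":2,"roll":0.84},{"tx":18,"ty":28,"tz":2,"roll":0.98},{"tx":20,"ty":31,"tz":2,"roll":1.12},{"tx":22,"ty":34,"tz":2,"roll":1.26},{"tx":24,"ty":37,"tz":2,"roll":1.4},{"tx":26,"ty":40,"tz":2,"roll":1.54},{"tx":28,"ty":43,"tz":2,"roll":1.68},{"tx":30,"ty":46,"tz":2,"roll":1.82},{"tx":30.8,"ty":46.8,"tz":2,"roll":1.96},{"tx":30.8,"ty":46.8,"tz":2,"roll":2.1},{"tx":30.8,"ty":46.8,"tz":2,"roll":2.24},{"tx":30.8,"ty":46.8,"tz":2,"roll":2.39},{"tx":30.8,"ty":46.8,"tz":2,"roll":2.39},{"tx":30.8,"ty":46.8,"tz":2,"roll":2.39},{"tx":30.8,"ty":46.8,"tz":2,"roll":2.39}], jaw=0.6)

```text
time_s: 2.15
tcp_pos: [0.4881, -0.1301, 0.2276]
ee_rot: [0.85, 0.526, -0.001, 0.0]
force: [-0.4, -0.1, -0.1]
opening: 0.602
```

Run:
```python
from h import *
shot('wrist','w1.png');print(env.sense()['joint_pos'])
```

```text
[ 0.68835701  0.29969264 -0.67167491  1.78982806  0.20656954  1.12331583
  1.05733351]
```

View pics/w1.png

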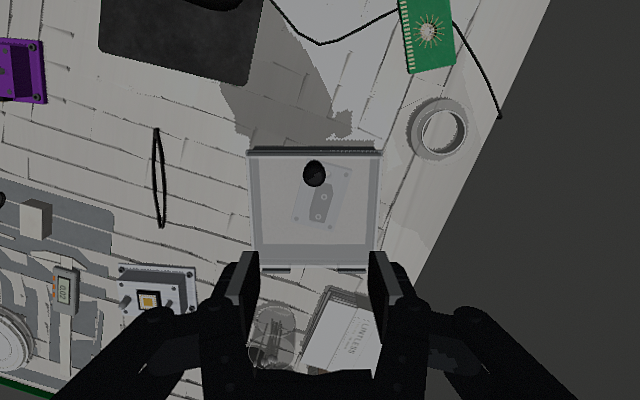

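Wrist view: the knob head is at (314,173) and the lid edges run near-vertical in the picture, so the tool is aligned. The upper half shows through the lid at (323,200), slightly rotated.

Run:
```python
from h import *
c=load('w1')
g=cv2.cvtColor(c['pixels'],cv2.COLOR_BGR2GRAY)
w=(g[155:192,298:332]<70).astype(np.uint8);y,x=np.nonzero(w);k=(x.mean()+298,y.mean()+155);print(k,len(x),x.min()+298,x.max()+298,y.min()+155,y.max()+155)
print(plane(c,[k],.083).round(4))
P=plane(c,[(248,154),(381,154),(373,262),(259,262)],.058);print(P.round(4).tolist())
d=P[1]-P[0];print('front edge',np.arctan2(d[1],d[0]),np.linalg.norm(d),'mean centre',P.mean(0))
x=R.from_quat(env.sense()['ee_rot']).as_matrix()[:,0];print('tool x yaw',np.arctan2(x[1],x[0]))
```

```text
(np.float64(314.0509803921569), np.float64(172.59803921568627)) 510 303 331 155 186
[[ 0.489  -0.1296  0.083 ]]
[[0.4478, -0.1836, 0.058], [0.5078, -0.0633, 0.058], [0.6183, -0.1195, 0.058], [0.5607, -0.2349, 0.058]]
front edge 1.1080556321023447 0.13445415751706674 mean centre [ 0.53364133 -0.15032719  0.058     ]
tool x yaw 1.1090688313022605
```

>>> send_rows(targets=[{"tx":0.05,"tz":-4},{"tx":0.1,"tz":-8},{"tx":0.1,"tz":-12},{"tx":0.1,"tz":-14},{"tx":0.1,"tz":-15.5},{"tx":0.1,"tz":-16.2},{"tx":0.1,"tz":-16.2},{"tx":0.1,"tz":-16.2}])

```text
schema error: expected keys tx, ty, tz, roll
```

>>> send_rows(targets=[{"tz":0},{"tz":0},{"tz":0},{"tz":0},{"tz":0},{"tz":0}], jaw=0, newtons=25)

```text
schema error: expected keys tx, ty, tz, roll
```

Run:
```python
from h import *
xh=np.array([.895,-.446])
p0=np.array([-.118,.041])
for a in np.arange(0,1.91,.1):
    # rotate so front goes up/back
    x=p0[0]*np.cos(a)+p0[1]*np.sin(a); z=-p0[0]*np.sin(a)+p0[1]*np.cos(a)
    d=(x-p0[0])*100*xh
    print(f"{a:.1f} tx {d[0]:.1f} ty {d[1]:.1f} tz {(z-p0[1])*100:.1f}")
s=env.sense();print(s['tcp_pos'],s['opening'],s['force'])
```

```text
0.0 tx 0.0 ty -0.0 tz 0.0
0.1 tx 0.4 ty -0.2 tz 1.2
0.2 tx 0.9 ty -0.5 tz 2.3
0.3 tx 1.6 ty -0.8 tz 3.3
0.4 tx 2.3 ty -1.1 tz 4.3
0.5 tx 3.1 ty -1.5 tz 5.2
0.6 tx 3.9 ty -2.0 tz 5.9
0.7 tx 4.8 ty -2.4 tz 6.6
0.8 tx 5.8 ty -2.9 tz 7.2
0.9 tx 6.9 ty -3.4 tz 7.7
1.0 tx 7.9 ty -4.0 tz 8.0
1.1 tx 9.0 ty -4.5 tz 8.3
1.2 tx 10.2 ty -5.1 tz 8.4
1.3 tx 11.3 ty -5.6 tz 8.4
1.4 tx 12.4 ty -6.2 tz 8.2
1.5 tx 13.5 ty -6.7 tz 8.0
1.6 tx 14.5 ty -7.2 tz 7.6
1.7 tx 15.6 ty -7.8 tz 7.1
1.8 tx 16.5 ty -8.2 tz 6.5
1.9 tx 17.4 ty -8.7 tz 5.7
[ 0.48817191 -0.13008162  0.22760508] 0.5990697218628218 [-0.23875408 -0.80496912 -0.16523396]
```

>>> send_rows(targets=[{"tx":0.1,"ty":0,"tz":-4,"roll":0},{"tx":0.1,"ty":0,"tz":-8,"roll":0},{"tx":0.1,"ty":0,"tz":-12,"roll":0},{"tx":0.1,"ty":0,"tz":-14,"roll":0},{"tx":0.1,"ty":0,"tz":-15.5,"roll":0},{"tx":0.1,"ty":0,"tz":-16.2,"roll":0},{"tx":0.1,"ty":0,"tz":-16.2,"roll":0},{"tx":0.1,"ty":0,"tz":-16.2,"roll":0}])

```text
time_s: 3.0
tcp_pos: [0.4897, -0.1301, 0.0663]
ee_rot: [0.85, 0.526, -0.0, 0.001]
force: [-0.4, -0.1, -0.1]
opening: 0.6
```

>>> send_rows(targets=[{"tx":0,"ty":0,"tz":0,"roll":0},{"tx":0,"ty":0,"tz":0,"roll":0},{"tx":0,"ty":0,"tz":0,"roll":0},{"tx":0,"ty":0,"tz":0,"roll":0},{"tx":0,"ty":0,"tz":0,"roll":0},{"tx":0,"ty":0,"tz":0,"roll":0}], jaw=0, newtons=25)

```text
time_s: 3.6
tcp_pos: [0.49, -0.1307, 0.0668]
ee_rot: [0.85, 0.526, -0.0, 0.001]
force: [-1.5, -2.1, 7.3]
opening: 0.196
```

>>> send_rows(targets=[{"tx":0,"ty":0,"tz":0,"roll":0},{"tx":0,"ty":0,"tz":0,"roll":0}])

```text
time_s: 3.8
tcp_pos: [0.49, -0.1308, 0.067]
ee_rot: [0.85, 0.526, -0.0, 0.001]
force: [-1.3, -0.6, 3.6]
opening: 0.193
```

Run:
```python
from h import *
c=shot('side','s2.png');im=c['pixels']
cv2.imwrite('pics/s2z.png',cv2.resize(im[130:250,250:400],(750,600),interpolation=cv2.INTER_CUBIC))
c=shot('wrist','w2.png')
```

```text
(no output)
```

View pics/s2z.png

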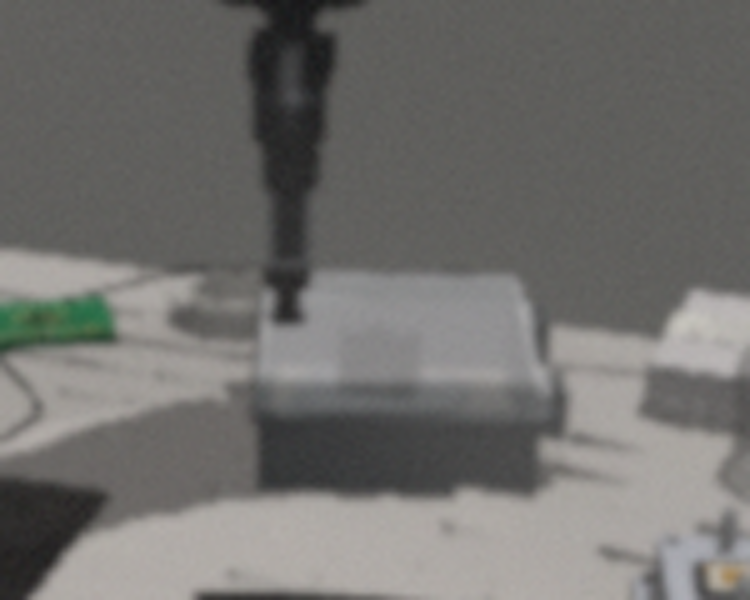

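View pics/w2.png

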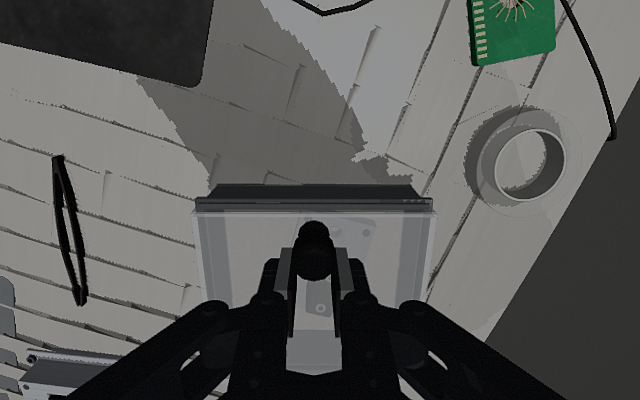

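Run:
```python
from h import *
c=load('w2');s=env.sense();t=np.array(s['tcp_pos'])
Rm=R.from_quat(s['ee_rot']).as_matrix()
print('pinch',proj(c,[t+Rm@[0,0,-.0187]]),'tcp',proj(c,[t]), 'camera mount',c['mount'].round(3).tolist())
print('knob pred',proj(c,[[.489,-.13,.083]]))
for y in(-.011,.011):print(proj(c,[t+Rm@[.011,y,-.0187],t+Rm@[-.011,y,-.0187]]).round(0).tolist())
im=c['pixels'][180:350,230:400];cv2.imwrite('pics/w2z.png',cv2.convertScaleAbs(cv2.resize(im,(600,600),interpolation=cv2.INTER_CUBIC),alpha=2.5))
```

```text
pinch [[312.73557226 257.82674982]] tcp [[312.78469126 240.73026842]] camera mount [[1.0, -0.001, 0.0, 0.0], [0.0, 0.946, 0.325, -0.083], [-0.001, -0.325, 0.946, -0.165], [0.0, 0.0, 0.0, 1.0]]
knob pred [[313.24561576 252.9890205 ]]
[[336.0, 238.0], [290.0, 238.0]]
[[335.0, 277.0], [291.0, 277.0]]
```

View pics/w2z.png

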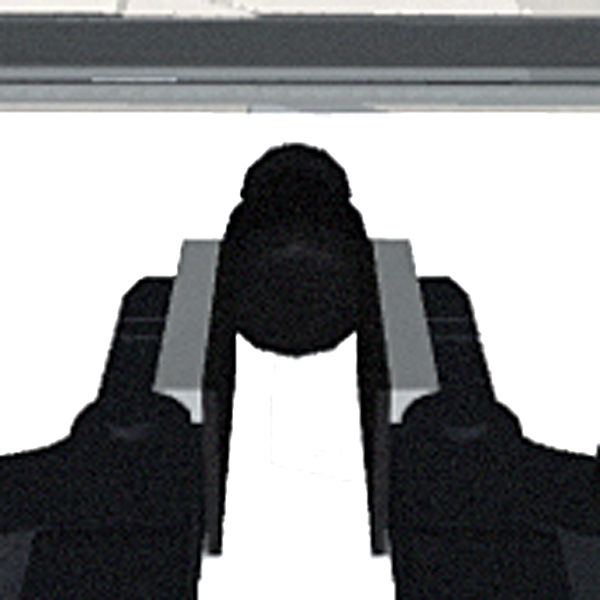

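The crop shows the knob head between both pads near pad centre. The grip is sound, so I'll swing the lid along its arc.

>>> send_rows(targets=[{"tx":0.4,"ty":-0.2,"tz":1.2,"roll":0},{"tx":0.9,"ty":-0.5,"tz":2.3,"roll":0},{"tx":1.6,"ty":-0.8,"tz":3.3,"roll":0},{"tx":2.3,"ty":-1.1,"tz":4.3,"roll":0},{"tx":3.1,"ty":-1.5,"tz":5.2,"roll":0},{"tx":3.9,"ty":-2.0,"tz":5.9,"roll":0},{"tx":4.8,"ty":-2.4,"tz":6.6,"roll":0},{"tx":5.8,"ty":-2.9,"tz":7.2,"roll":0},{"tx":6.9,"ty":-3.4,"tz":7.7,"roll":0},{"tx":7.9,"ty":-4.0,"tz":8.0,"roll":0}])

```text
time_s: 4.9
tcp_pos: [0.57, -0.1712, 0.1476]
ee_rot: [0.85, 0.526, 0.0, 0.002]
force: [-0.5, 0.7, -0.5]
opening: 0.002
```

Run:
```python
from h import *
c=shot('side','s3.png');im=c['pixels']
cv2.imwrite('pics/s3z.png',cv2.resize(im[80:250,250:450],(800,680)[:2] if 0 else (700,595),interpolation=cv2.INTER_CUBIC))
c=shot('wrist','w3.png')
```

```text
(no output)
```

View pics/s3z.png

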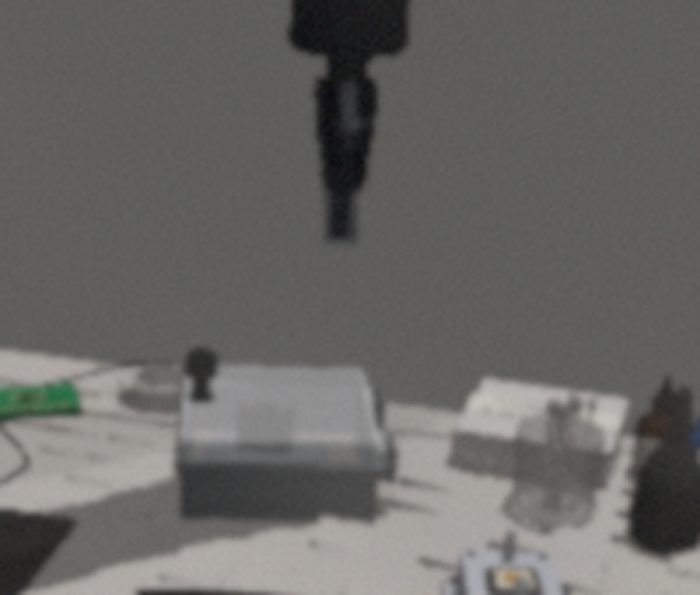

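View pics/w3.png

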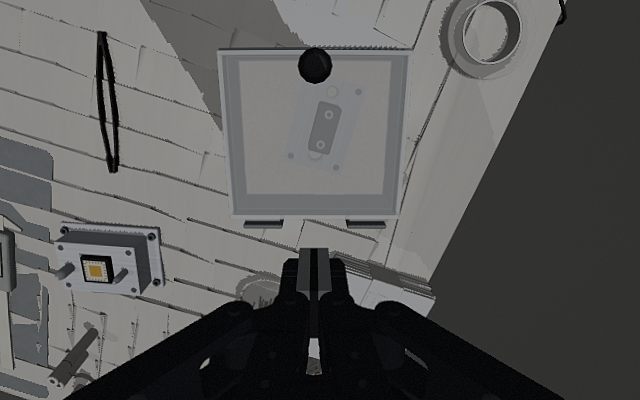

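The knob slipped out: the jaws are shut and the lid is down again at its place, undisturbed. I'll compare the fingertip's seen height with the TCP.

Run:
```python
from h import *
s=env.sense();t=np.array(s['tcp_pos']);c=load('s3')
print(t,proj(c,[t,t+[0,0,.0187]]))
print('s2 tcp/knob centre/top/bottom',proj(c,[[.490,-.1307,.067],[.489,-.13,.083],[.489,-.13,.091],[.489,-.13,.076],[.489,-.13,.058]]))
a=load('s2')['pixels'][170:205,290:330];b=c['pixels'][170:205,290:330]
cv2.imwrite('pics/cmp.png',cv2.resize(np.vstack([a,b]),(400,700),interpolation=cv2.INTER_NEAREST)[:600])
```

```text
[ 0.57049109 -0.17189324  0.1473362 ] [[346.86577722 158.84583851]
 [347.23191301 151.12563309]]
s2 tcp/knob centre/top/bottom [[307.79363145 190.05896166]
 [307.36589155 183.80027534]
 [307.40235449 180.66064121]
 [307.33422296 186.53209549]
 [307.25379359 193.49120447]]
```

View pics/cmp.png

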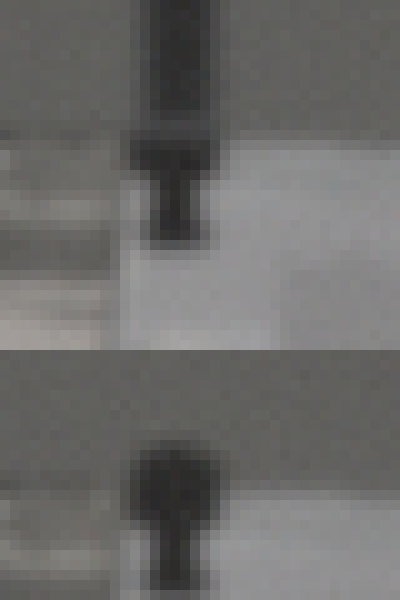

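Run:
```python
from h import *
c=load('s3');a=c['pixels'][120:170,325:370]
a=cv2.convertScaleAbs(a,alpha=1.6)
cv2.imwrite('pics/tip.png',cv2.resize(a,(540,600),interpolation=cv2.INTER_NEAREST))
w=load('w3');s=env.sense();t=np.array(s['tcp_pos']);Rm=R.from_quat(s['ee_rot']).as_matrix()
for y in(-.011,.011):
  for z in (0,-.0187,-.037): print(y,z,proj(w,[t+Rm@[0,y,z]]).round(0))
cv2.imwrite('pics/tipw.png',cv2.resize(cv2.convertScaleAbs(w['pixels'][220:400,230:400],alpha=2),(566,600)))
```

```text
-0.011 0 [[313. 220.]]
-0.011 -0.0187 [[313. 235.]]
-0.011 -0.037 [[313. 253.]]
0.011 0 [[313. 256.]]
0.011 -0.0187 [[313. 274.]]
0.011 -0.037 [[313. 296.]]
```

View pics/tip.png

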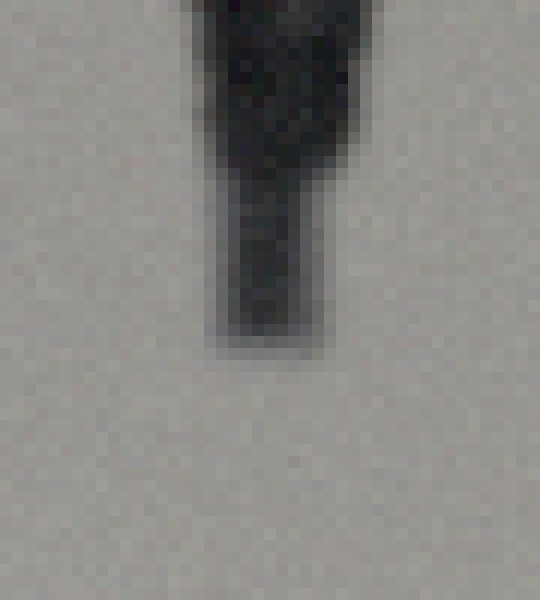

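View pics/tipw.png

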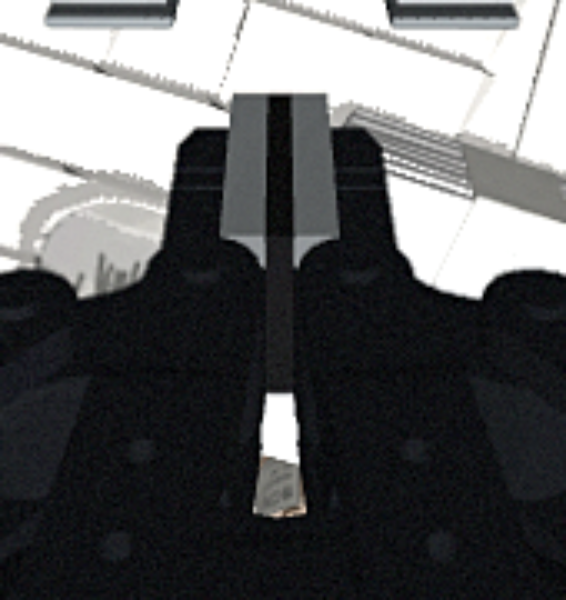

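Run:
```python
from h import *
w=load('w3')
print('knob seen ~(315,65), nest seen (96,271)')
P=[[.489,-.13,.083],[.5557,-.403,.037]]
print(proj(w,P))
w2=dict(w);M=np.linalg.inv(w['camera_from_world']);M[2,3]+=.023;w2['camera_from_world']=np.linalg.inv(M);print('if +23mm',proj(w2,P))
```

```text
knob seen ~(315,65), nest seen (96,271)
[[314.4803003   63.74711962]
 [ 93.54164342 269.9016413 ]]
if +23mm [[314.40710277  65.1497649 ]
 [106.72760228 258.12751182]]
```

The camera agrees with the reported TCP pose, but both views show the pads really end about 23 mm behind the TCP. So I had only the top of the rounded head. I'll regrasp about 20 mm lower, watching the force.

>>> send_rows(targets=[{"tx":-2,"ty":1.0,"tz":0.5,"roll":0},{"tx":-5,"ty":2.6,"tz":0.5,"roll":0},{"tx":-8.1,"ty":4.2,"tz":0,"roll":0},{"tx":-8.1,"ty":4.2,"tz":0,"roll":0},{"tx":-8.1,"ty":4.2,"tz":-2,"roll":0},{"tx":-8.1,"ty":4.2,"tz":-5,"roll":0},{"tx":-8.1,"ty":4.2,"tz":-8,"roll":0},{"tx":-8.1,"ty":4.2,"tz":-8.5,"roll":0},{"tx":-8.1,"ty":4.2,"tz":-9.0,"roll":0},{"tx":-8.1,"ty":4.2,"tz":-9.0,"roll":0}], jaw=0.6)

```text
time_s: 6.0
tcp_pos: [0.49, -0.1298, 0.0579]
ee_rot: [0.851, 0.526, 0.001, 0.002]
force: [0.4, -0.5, 0.3]
opening: 0.599
```

>>> send_rows(targets=[{"tx":0,"ty":0,"tz":-0.5,"roll":0},{"tx":0,"ty":0,"tz":-1.0,"roll":0},{"tx":0,"ty":0,"tz":-1.0,"roll":0}])

```text
time_s: 6.3
tcp_pos: [0.4899, -0.13, 0.0477]
ee_rot: [0.851, 0.525, 0.0, 0.002]
force: [-0.2, -0.9, 0.2]
opening: 0.602
```

Run:
```python
from h import *
c=shot('side','s4.png')
cv2.imwrite('pics/s4z.png',cv2.resize(cv2.convertScaleAbs(c['pixels'][140:210,270:350],alpha=1.5),(640,560),interpolation=cv2.INTER_NEAREST))
s=env.sense();print(s['tcp_pos'],s['force'])
```

```text
[ 0.48994289 -0.1298869   0.04786088] [ 0.60396224 -0.07305804 -0.45155793]
```

View pics/s4z.png

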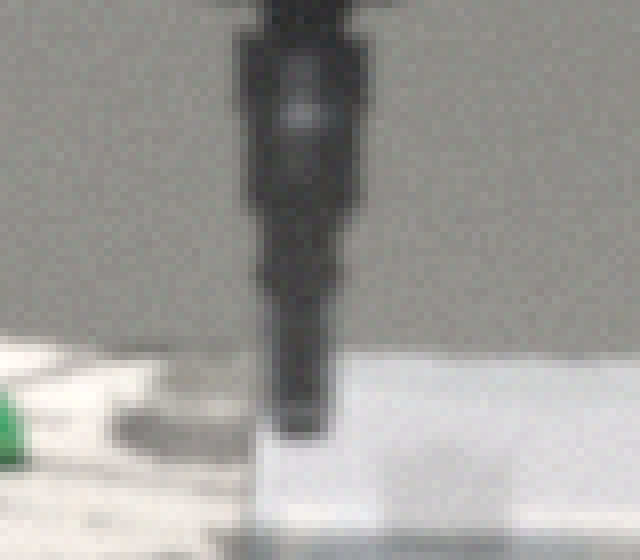

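TCP is below the lid's top face with no force, which confirms the short fingers. I'll close the jaws now.

>>> send_rows(targets=[{"tx":0,"ty":0,"tz":0,"roll":0},{"tx":0,"ty":0,"tz":0,"roll":0},{"tx":0,"ty":0,"tz":0,"roll":0},{"tx":0,"ty":0,"tz":0,"roll":0},{"tx":0,"ty":0,"tz":0,"roll":0},{"tx":0,"ty":0,"tz":0,"roll":0}], jaw=0, newtons=30)

```text
time_s: 6.95
tcp_pos: [0.4897, -0.1307, 0.0482]
ee_rot: [0.851, 0.525, 0.0, 0.002]
force: [-2.3, -3.3, 5.7]
opening: 0.235
```

>>> send_rows(targets=[{"tx":0.4,"ty":-0.2,"tz":1.2,"roll":0},{"tx":0.9,"ty":-0.5,"tz":2.3,"roll":0},{"tx":1.6,"ty":-0.8,"tz":3.3,"roll":0},{"tx":2.3,"ty":-1.1,"tz":4.3,"roll":0}])

```text
time_s: 7.35
tcp_pos: [0.5128, -0.1424, 0.0918]
ee_rot: [0.851, 0.525, -0.0, 0.002]
force: [4.5, -4.7, -6.9]
opening: 0.238
```

>>> send_rows(targets=[{"tx":0.8,"ty":-0.4,"tz":0.9,"roll":0},{"tx":1.6,"ty":-0.9,"tz":1.6,"roll":0},{"tx":2.5,"ty":-1.3,"tz":2.3,"roll":0},{"tx":3.5,"ty":-1.8,"tz":2.9,"roll":0},{"tx":4.6,"ty":-2.3,"tz":3.4,"roll":0},{"tx":5.6,"ty":-2.9,"tz":3.7,"roll":0},{"tx":6.7,"ty":-3.4,"tz":4.0,"roll":0},{"tx":7.9,"ty":-4.0,"tz":4.1,"roll":0}])

```text
time_s: 8.15
tcp_pos: [0.5918, -0.1821, 0.1327]
ee_rot: [0.851, 0.525, -0.001, 0.002]
force: [-1.0, 1.2, -4.8]
opening: 0.239
```

>>> send_rows(targets=[{"tx":1.1,"ty":-0.5,"tz":0,"roll":0},{"tx":2.2,"ty":-1.1,"tz":-0.2,"roll":0},{"tx":3.3,"ty":-1.6,"tz":-0.4,"roll":0},{"tx":4.3,"ty":-2.1,"tz":-0.8,"roll":0},{"tx":5.4,"ty":-2.7,"tz":-1.3,"roll":0},{"tx":6.3,"ty":-3.1,"tz":-1.9,"roll":0},{"tx":6.7,"ty":-3.3,"tz":-2.2,"roll":0},{"tx":6.7,"ty":-3.3,"tz":-2.2,"roll":0}])

```text
time_s: 8.95
tcp_pos: [0.6596, -0.216, 0.1106]
ee_rot: [0.851, 0.525, -0.001, 0.002]
force: [-1.1, -2.9, 3.3]
opening: 0.238
```

Run:
```python
from h import *
c=shot('side','s5.png')
cv2.imwrite('pics/s5z.png',cv2.resize(c['pixels'][60:260,260:460],(600,600),interpolation=cv2.INTER_CUBIC))
```

```text
(no output)
```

View pics/s5z.png

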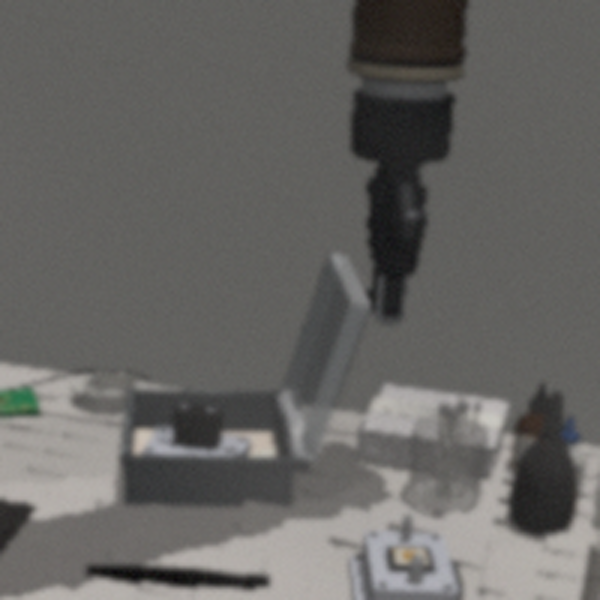

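The side view shows the lid leaning back past upright, with the upper half standing free in the tray. I'll release and lift away.

>>> send_rows(targets=[{"tx":0,"ty":0,"tz":0,"roll":0},{"tx":0,"ty":0,"tz":0,"roll":0},{"tx":0,"ty":0,"tz":0,"roll":0},{"tx":0,"ty":0,"tz":0,"roll":0},{"tx":0,"ty":0,"tz":3,"roll":0},{"tx":0,"ty":0,"tz":7,"roll":0},{"tx":0,"ty":0,"tz":11,"roll":0},{"tx":0,"ty":0,"tz":15,"roll":0},{"tx":-3,"ty":1.5,"tz":16,"roll":0},{"tx":-7,"ty":3.5,"tz":16,"roll":0},{"tx":-10,"ty":5,"tz":16,"roll":0},{"tx":-12,"ty":6,"tz":16,"roll":0},{"tx":-12,"ty":6,"tz":16,"roll":0},{"tx":-12,"ty":6,"tz":16,"roll":0}], jaw=0.6)

```text
time_s: 10.4
tcp_pos: [0.5392, -0.156, 0.2714]
ee_rot: [0.851, 0.525, -0.001, 0.003]
force: [0.4, -0.5, 0.0]
opening: 0.6
```

Run:
```python
from h import *
c=shot('side','s6.png')
cv2.imwrite('pics/s6z.png',cv2.resize(c['pixels'][60:260,260:460],(600,600),interpolation=cv2.INTER_CUBIC))
shot('wrist','w6.png')
```

```text
(no output)
```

View pics/s6z.png

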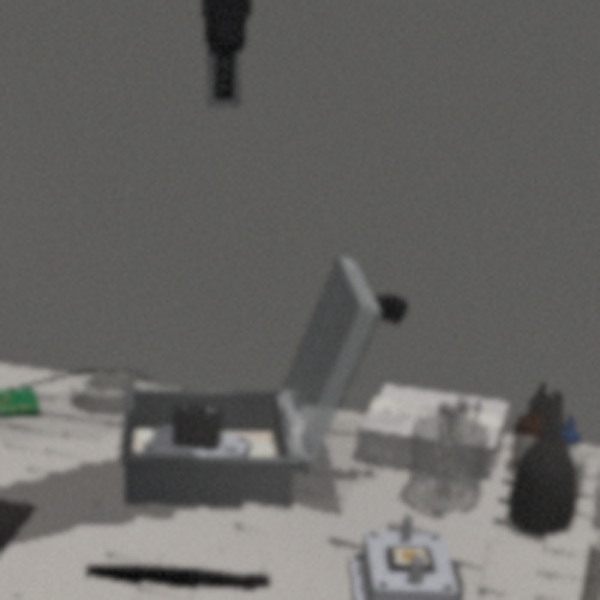

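View pics/w6.png

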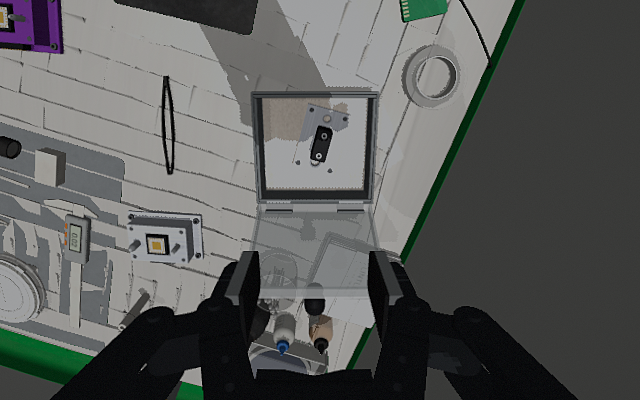

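The lid is back on its stop and the knob is released; the upper half is visible at about (321,142) in the wrist picture. I'll enlarge it.

Run:
```python
from h import *
c=load('w6');cv2.imwrite('pics/w6z.png',cv2.resize(c['pixels'][85:205,250:385],(675,600),interpolation=cv2.INTER_CUBIC))
cv2.imwrite('pics/w6l.png',cv2.resize(c['pixels'][195:340,60:220],(662,600),interpolation=cv2.INTER_CUBIC))
```

```text
(no output)
```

View pics/w6z.png

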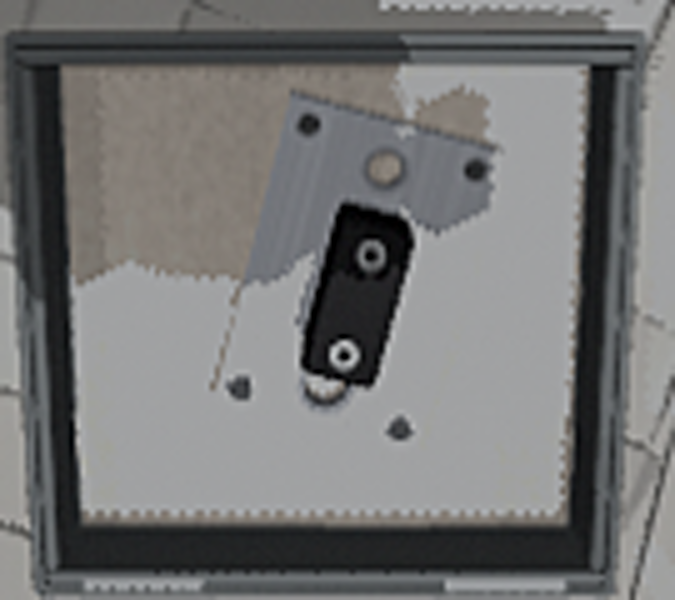

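View pics/w6l.png

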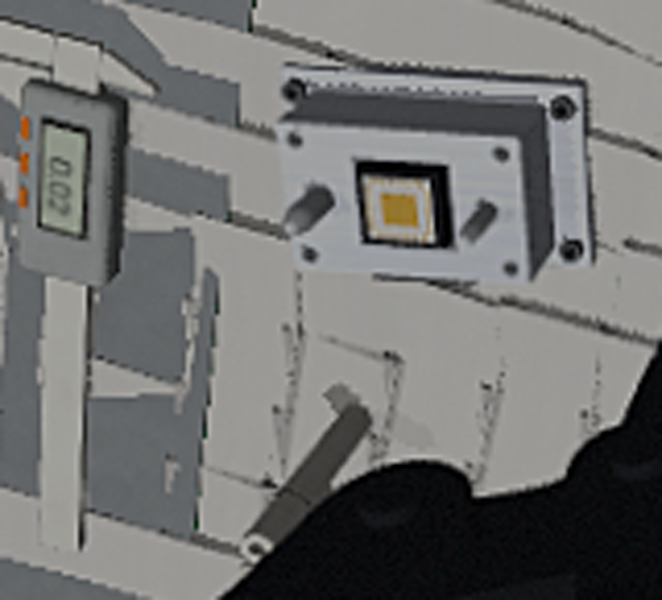

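>>> send_rows(targets=[{"tx":0,"ty":0,"tz":-3,"roll":0},{"tx":-1,"ty":0.5,"tz":-6,"roll":0},{"tx":-2,"ty":1,"tz":-8,"roll":0},{"tx":-2,"ty":1,"tz":-9,"roll":0},{"tx":-2,"ty":1,"tz":-9,"roll":0},{"tx":-2,"ty":1,"tz":-9,"roll":0}])

```text
time_s: 11.1
tcp_pos: [0.5212, -0.1466, 0.1816]
ee_rot: [0.851, 0.525, 0.0, 0.002]
force: [0.0, -0.2, 0.9]
opening: 0.599
```

Run:
```python
from h import *
c=shot('wrist','w7.png');cv2.imwrite('pics/w7z.png',cv2.resize(c['pixels'][60:260,230:400],(510,600),interpolation=cv2.INTER_CUBIC))
print('post foot',plane(load('w6'),[(142,290.5)],0))
```

```text
post foot [[ 0.6204334  -0.49604227  0.        ]]
```

View pics/w7z.png

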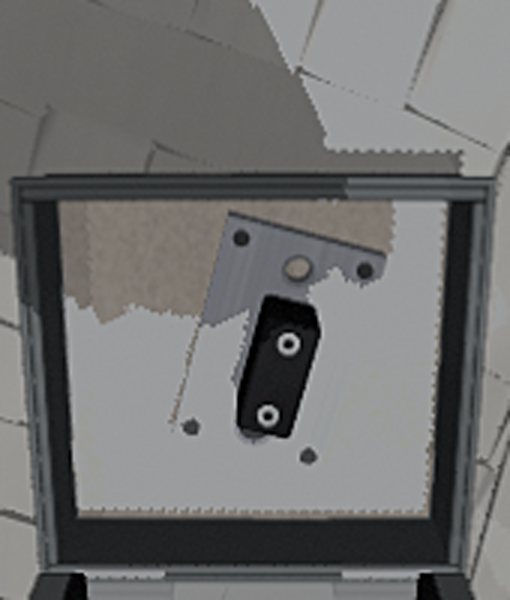

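Run:
```python
from h import *
c=load('w7');f=lambda a:np.array(a)/3+[230,60]
P=plane(c,f([(241,238),(365,270),(308,456),(191,427)]),.018);print(P.round(4).tolist(),'c',P.mean(0).round(4))
print([np.linalg.norm(P[i]-P[i-1]).round(4) for i in range(4)])
d=(P[2]+P[3]-P[0]-P[1]);e=P[1]+P[2]-P[0]-P[3]
print('yaw x',np.arctan2(d[1],d[0]),'yaw y',np.arctan2(e[1],e[0]))
B=plane(c,f([(288,343),(268,415)]),.050);d=B[1]-B[0];print('block',B.round(4).tolist(),B.mean(0).round(4),np.arctan2(d[1],d[0]),np.linalg.norm(d))
H=plane(c,f([(298,268)]),.018);print('front hole',H.round(4),'dist to centre',np.linalg.norm(H[0]-P.mean(0)))
# hole size: enlarged
im=c['pixels'];cv2.imwrite('pics/hole.png',cv2.resize(im[135:165,310:350],(800,600),interpolation=cv2.INTER_NEAREST))
w=load('w6');L=np.array([60,195]);k=np.array([160/662,145/600])
Q=plane(w,np.array([(295,139),(501,154),(511,268),(309,254)])*k+L,.034);print('lower screws c',Q.mean(0).round(4));d=Q[0]+Q[3]-Q[1]-Q[2];print(np.arctan2(d[1],d[0]))
print([np.linalg.norm(Q[i]-Q[i-1]).round(4) for i in range(4)])
```

```text
[[0.4955, -0.1369, 0.018], [0.5232, -0.1052, 0.018], [0.5742, -0.1505, 0.018], [0.5463, -0.1821, 0.018]] c [ 0.5348 -0.1437  0.018 ]
[np.float64(0.0679), np.float64(0.0421), np.float64(0.0682), np.float64(0.0422)]
yaw x -0.7267618506566451 yaw y 0.8489014747649242
block [[0.5258, -0.1359, 0.05], [0.5438, -0.1516, 0.05]] [ 0.5348 -0.1437  0.05  ] -0.716713067738626 0.023987147350710305
front hole [[ 0.5128 -0.1247  0.018 ]] dist to centre 0.029131703813428438
lower screws c [ 0.5578 -0.4017  0.034 ]
-2.1037654095098186
[np.float64(0.0422), np.float64(0.0676), np.float64(0.0417), np.float64(0.0684)]
```

View pics/hole.png

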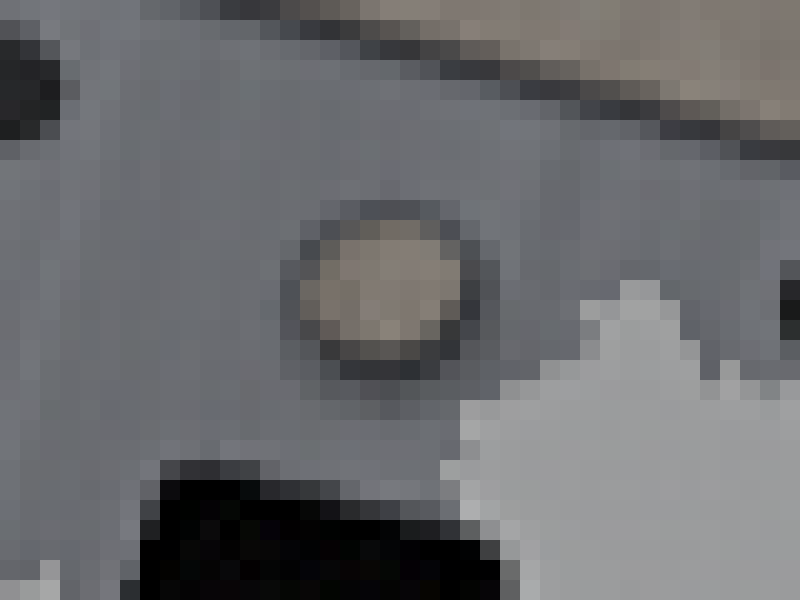

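Run:
```python
from h import *
a=load('w6')['pixels'];b=load('w3')['pixels']
k=lambda i:cv2.resize(i,(390,300),interpolation=cv2.INTER_NEAREST)
A=np.hstack([k(a[108:128,314:340]),k(a[152:172,302:328])])
B=np.hstack([k(b[80:105,315:348]),k(b[140:165,300:333])])
cv2.imwrite('pics/holes.png',np.vstack([A,cv2.convertScaleAbs(B,alpha=2,beta=-100)]))
```

```text
(no output)
```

View pics/holes.png

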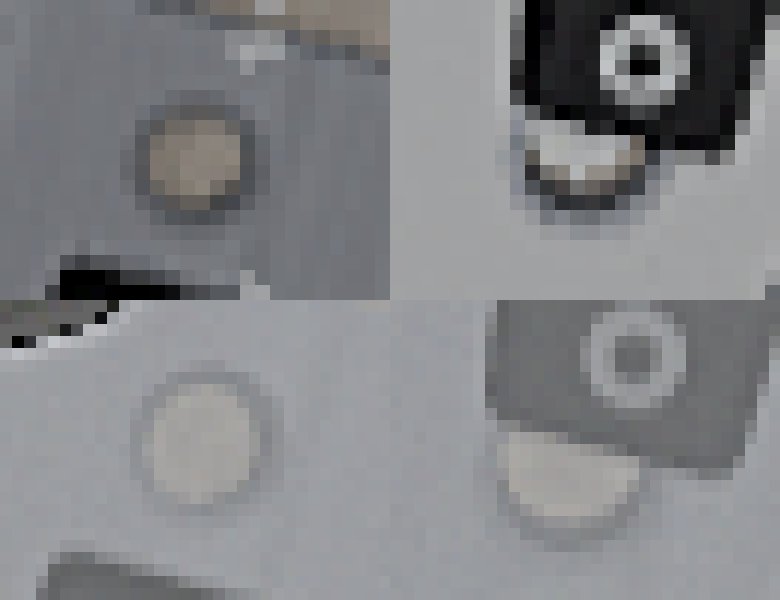

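The rear hole (toward the hinge) is larger, about 11.5 px against 9 px for the front one. So the upper half's +x is at yaw −0.72 and its centre at (0.535, −0.144). The screw spacings, 68 x 42 mm, match those on the lower half. I'll grasp it now.

>>> send_rows(targets=[{"tx":0.7,"ty":0.1,"tz":-1,"roll":-0.13},{"tx":1.4,"ty":0.3,"tz":-3,"roll":-0.26},{"tx":1.4,"ty":0.3,"tz":-6,"roll":-0.26},{"tx":1.4,"ty":0.3,"tz":-10,"roll":-0.26},{"tx":1.4,"ty":0.3,"tz":-13,"roll":-0.26},{"tx":1.4,"ty":0.3,"tz":-15,"roll":-0.26},{"tx":1.4,"ty":0.3,"tz":-16,"roll":-0.26},{"tx":1.4,"ty":0.3,"tz":-16,"roll":-0.26}])

```text
time_s: 11.95
tcp_pos: [0.5356, -0.1437, 0.0215]
ee_rot: [0.912, 0.41, -0.0, 0.003]
force: [-0.3, 0.0, -0.5]
opening: 0.6
```

Run:
```python
from h import *
shot('wrist','w8.png')
```

```text
(no output)
```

View pics/w8.png

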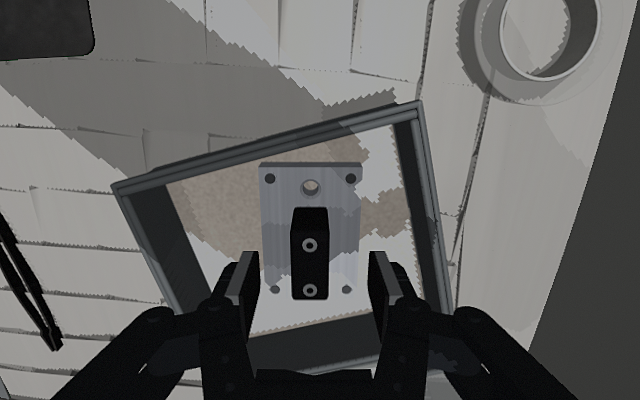

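The block sits centred and parallel between the pads, at (310,252). Next I descend.

>>> send_rows(targets=[{"tx":0,"ty":0,"tz":-0.6,"roll":0},{"tx":0,"ty":0,"tz":-1.2,"roll":0},{"tx":0,"ty":0,"tz":-1.7,"roll":0},{"tx":0,"ty":0,"tz":-2.0,"roll":0},{"tx":0,"ty":0,"tz":-2.0,"roll":0}])

```text
time_s: 12.5
tcp_pos: [0.5359, -0.1437, 0.0021]
ee_rot: [0.912, 0.41, 0.0, 0.003]
force: [-0.4, -0.0, -0.6]
opening: 0.596
```

>>> send_rows(targets=[{"tx":0,"ty":0,"tz":0,"roll":0},{"tx":0,"ty":0,"tz":0,"roll":0},{"tx":0,"ty":0,"tz":0,"roll":0},{"tx":0,"ty":0,"tz":0,"roll":0},{"tx":0,"ty":0,"tz":0,"roll":0},{"tx":0,"ty":0,"tz":0,"roll":0}], jaw=0, newtons=60)

```text
time_s: 13.1
tcp_pos: [0.5361, -0.1437, 0.0024]
ee_rot: [0.912, 0.41, 0.0, 0.003]
force: [-0.9, -0.1, 5.5]
opening: 0.2
```

>>> send_rows(targets=[{"tx":0,"ty":0,"tz":0.5,"roll":0},{"tx":0,"ty":0,"tz":2,"roll":0},{"tx":0,"ty":0,"tz":4,"roll":0},{"tx":0,"ty":0,"tz":7,"roll":0},{"tx":0,"ty":0,"tz":10,"roll":0},{"tx":0,"ty":0,"tz":13,"roll":0},{"tx":0,"ty":0,"tz":14,"roll":0},{"tx":0,"ty":0,"tz":14,"roll":0},{"tx":0,"ty":0,"tz":14,"roll":0}])

```text
time_s: 14.0
tcp_pos: [0.5353, -0.1438, 0.1415]
ee_rot: [0.912, 0.41, -0.0, 0.003]
force: [-0.6, -0.7, -2.1]
opening: 0.197
```

Run:
```python
from h import *
shot('wrist','w9.png');c=shot('side','s9.png')
cv2.imwrite('pics/s9z.png',cv2.resize(c['pixels'][60:260,240:440],(600,600),interpolation=cv2.INTER_CUBIC))
```

```text
(no output)
```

View pics/w9.png

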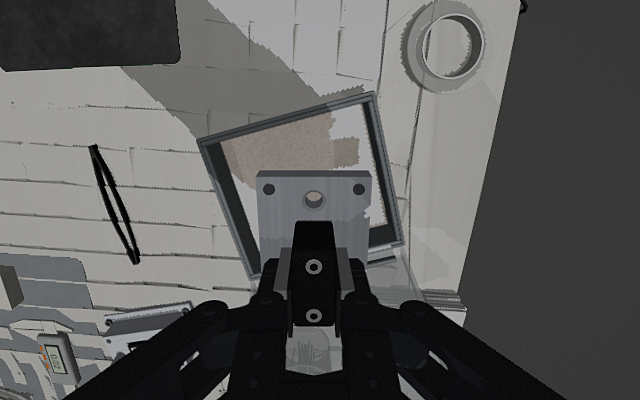

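View pics/s9z.png

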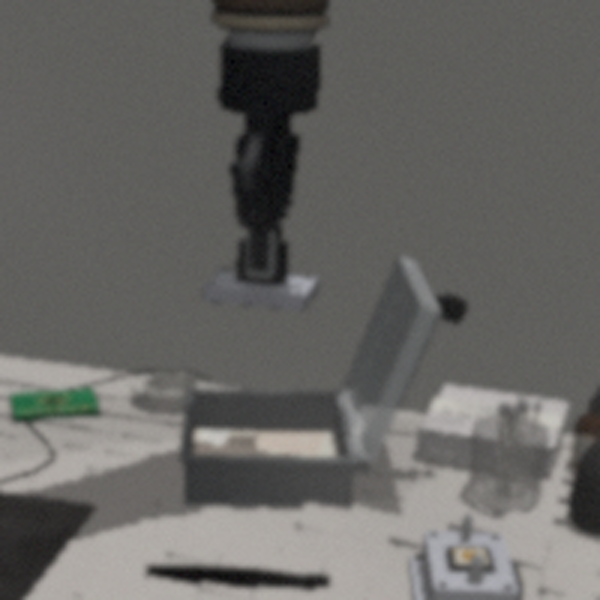

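The plate is held level and square; the lid stays open and the tray is empty. I'll move beside the lower half and turn the plate to its orientation.

>>> send_rows(targets=[{"tx":0,"ty":0,"tz":3,"roll":0},{"tx":-0.3,"ty":-3,"tz":6,"roll":-0.12},{"tx":-0.6,"ty":-6,"tz":6,"roll":-0.24},{"tx":-0.9,"ty":-9,"tz":6,"roll":-0.36},{"tx":-1.2,"ty":-12,"tz":6,"roll":-0.48},{"tx":-1.5,"ty":-15,"tz":6,"roll":-0.6},{"tx":-1.8,"ty":-18,"tz":6,"roll":-0.72},{"tx":-2.1,"ty":-21,"tz":6,"roll":-0.84},{"tx":-2.4,"ty":-24,"tz":6,"roll":-0.96},{"tx":-2.7,"ty":-27,"tz":6,"roll":-1.08},{"tx":-3.0,"ty":-30,"tz":6,"roll":-1.2},{"tx":-3.3,"ty":-33,"tz":6,"roll":-1.3},{"tx":-3.5,"ty":-35,"tz":6,"roll":-1.38},{"tx":-3.5,"ty":-35,"tz":6,"roll":-1.38},{"tx":-3.5,"ty":-35,"tz":6,"roll":-1.38},{"tx":-3.5,"ty":-35,"tz":6,"roll":-1.38}])

```text
time_s: 15.7
tcp_pos: [0.5004, -0.492, 0.1999]
ee_rot: [0.965, -0.263, -0.003, 0.0]
force: [0.0, 0.1, -2.3]
opening: 0.201
```

Run:
```python
from h import *
c=shot('wrist','w10.png');s=env.sense();np.savez('pics/w10s.npz',p=s['tcp_pos'],q=s['ee_rot'])
print(s['joint_pos'])
```

```text
[ 0.79459059  0.57936889 -0.16070392  1.35222044  0.09612098  1.22144173
  0.0939096 ]
```

View pics/w10.png

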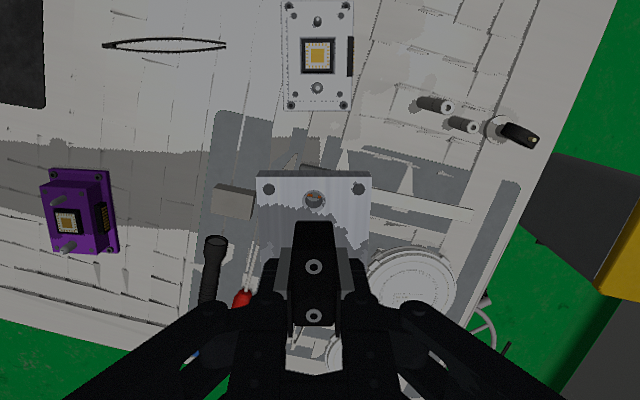

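Wrist view: the lower half is at (317,55), almost square to the plate I hold (plate front edge at row 172). The large dowel is at (317,88) and the small one at (318,20).

Run:
```python
from h import *
c=load('w10');cv2.imwrite('pics/w10z.png',cv2.resize(c['pixels'][0:115,270:365],(495,600),interpolation=cv2.INTER_CUBIC))
cv2.imwrite('pics/w10p.png',cv2.resize(c['pixels'][160:235,250:380],(780,450),interpolation=cv2.INTER_CUBIC))
```

```text
(no output)
```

View pics/w10z.png

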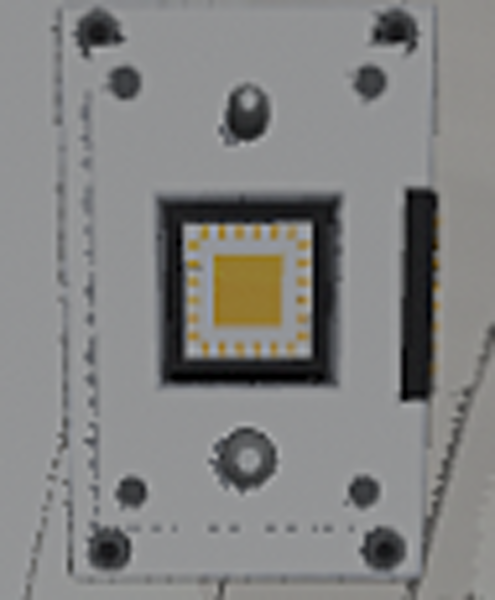

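View pics/w10p.png

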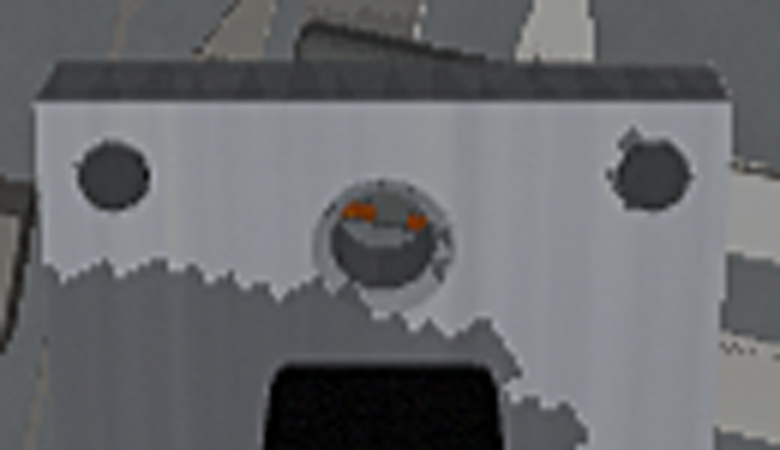

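```bash
cat > m10.py <<'E'
from h import *
def un(pts,s,off): return (np.array(pts,float)+.5)/s-.5+off
c=load('w10');st=np.load('pics/w10s.npz');t=st['p'];Rm=R.from_quat(st['q']).as_matrix()
sx=np.array([495/95,600/115])
Q=plane(c,un([(124,82),(370,82),(363,492),(132,492)],sx,[270,0]),.034);C=Q.mean(0)
d=Q[2]+Q[3]-Q[0]-Q[1];e=Q[1]+Q[2]-Q[0]-Q[3]
print('lower c',C.round(4),'x yaw',np.arctan2(d[1],d[0]).round(4),'y yaw-90',(np.arctan2(e[1],e[0])-np.pi/2).round(4),[np.linalg.norm(Q[i]-Q[i-1]).round(4) for i in range(4)])
print('nest',plane(c,un([(248,290)],sx,[270,0]),.0375).round(4))
D=plane(c,un([(245,459),(248,100)],sx,[270,0]),.054);print('dowel tops',D.round(4).tolist(),np.linalg.norm(D[0]-D[1]),D.mean(0))
zt=t[2]+.0156
P=plane(c,un([(114,176),(652,175),(384.5,244)],6,[250,160]),zt)
pt=(P-t)@Rm  # tool coords
print('plate screws in tool',pt.round(4).tolist(),np.linalg.norm(P[0]-P[1]))
e=P[1]-P[0];print('plate y yaw-90',np.arctan2(e[1],e[0])-np.pi/2)
B=plane(c,[(313.5,267),(313.5,316)],t[2]+.0036+.044);print('block screws tool',((B-t)@Rm).round(4).tolist(),np.linalg.norm(B[0]-B[1]))
x=Rm[:,1];print('tool y yaw',np.arctan2(x[1],x[0]),Rm[:,2])
E
python3 m10.py
```

```text
lower c [ 0.5573 -0.4023  0.034 ] x yaw -2.0994 y yaw-90 -2.1035 [np.float64(0.0681), np.float64(0.0421), np.float64(0.0681), np.float64(0.0419)]
nest [[ 0.5575 -0.4022  0.0375]]
dowel tops [[0.5428, -0.4261, 0.054], [0.5715, -0.3782, 0.054]] 0.05587695751567765 [ 0.55712843 -0.40213313  0.054     ]
plate screws in tool [[-0.02, -0.0363, -0.0156], [0.0217, -0.0364, -0.0158], [0.001, -0.0307, -0.0157]] 0.041765923938572626
plate y yaw-90 -2.100025368787401
block screws tool [[0.0009, -0.0139, -0.0476], [0.0009, 0.01, -0.0476]] 0.02386842909903108
tool y yaw -2.103299099311121 [-4.74607128e-03  4.16321685e-04 -9.99988651e-01]
```

All measures agree to within about 0.5 mm: the lower half's screws, nest and dowel tops, and the plate in the tool. I'll hover above the dowels.

>>> send_rows(targets=[{"tx":1.5,"ty":2.5,"tz":0,"roll":0},{"tx":3.5,"ty":5.5,"tz":0,"roll":0},{"tx":5.0,"ty":8,"tz":0,"roll":0},{"tx":5.5,"ty":8.8,"tz":0,"roll":0},{"tx":5.5,"ty":8.8,"tz":-3,"roll":0},{"tx":5.5,"ty":8.8,"tz":-6,"roll":0},{"tx":5.5,"ty":8.8,"tz":-9,"roll":0},{"tx":5.5,"ty":8.8,"tz":-11,"roll":0},{"tx":5.5,"ty":8.8,"tz":-12.5,"roll":0},{"tx":5.5,"ty":8.8,"tz":-12.5,"roll":0},{"tx":5.5,"ty":8.8,"tz":-12.5,"roll":0}])

```text
time_s: 16.85
tcp_pos: [0.5559, -0.4042, 0.076]
ee_rot: [0.965, -0.263, -0.002, 0.001]
force: [-0.1, -0.3, -1.8]
opening: 0.196
```

Run:
```python
from h import *
c=shot('wrist','w11.png');d=shot('side','s11.png')
a=cv2.resize(c['pixels'][160:280,240:390],(500,400),interpolation=cv2.INTER_CUBIC)
b=cv2.resize(d['pixels'][200:280,360:440],(400,400),interpolation=cv2.INTER_CUBIC) if 0 else cv2.resize(d['pixels'][200:280,360:435],(300,400)[:2],interpolation=cv2.INTER_CUBIC)
cv2.imwrite('pics/c11.png',np.hstack([a,b]))
s=env.sense();print(s['tcp_pos'],s['ee_rot'],s['force'])
```

```text
[ 0.55649806 -0.40455859  0.07688026] [ 9.64783429e-01 -2.63041731e-01 -1.17405350e-03  7.77675013e-04] [ 0.72440409 -0.52990813 -2.77117021]
```

View pics/c11.png

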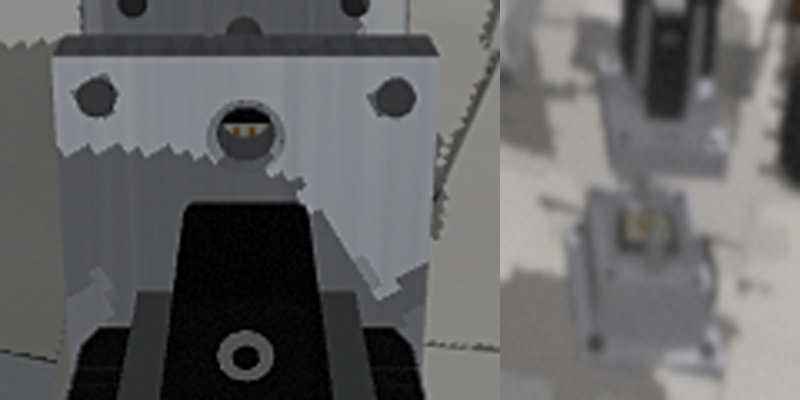

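>>> send_rows(targets=[{"tx":-0.05,"ty":0.05,"tz":0,"roll":0},{"tx":-0.05,"ty":0.05,"tz":0,"roll":0},{"tx":-0.05,"ty":0.05,"tz":0,"roll":0},{"tx":-0.05,"ty":0.05,"tz":0,"roll":0}])

```text
time_s: 17.35
tcp_pos: [0.556, -0.4041, 0.0771]
ee_rot: [0.965, -0.263, -0.001, 0.001]
force: [0.4, -0.6, -1.6]
opening: 0.197
```

Run:
```python
from h import *
for i in range(4):
    c=shot('wrist','w12.png');s=env.sense();print(np.round(s['tcp_pos'],4),np.round(s['ee_rot'],4),s['time_s'])
```

```text
[ 0.556  -0.4041  0.077 ] [ 9.648e-01 -2.631e-01 -1.100e-03  8.000e-04] 17.4
[ 0.556  -0.404   0.0769] [ 9.648e-01 -2.630e-01 -1.200e-03  8.000e-04] 17.45
[ 0.5559 -0.404   0.0768] [ 9.648e-01 -2.631e-01 -1.200e-03  8.000e-04] 17.5
[ 0.5559 -0.404   0.0768] [ 9.648e-01 -2.631e-01 -1.200e-03  7.000e-04] 17.55
```

>>> send_rows(targets=[{"tx":-0.05,"ty":0.02,"tz":-0.8,"roll":0},{"tx":-0.05,"ty":0.02,"tz":-1.6,"roll":0},{"tx":-0.05,"ty":0.02,"tz":-2.2,"roll":0},{"tx":-0.05,"ty":0.02,"tz":-2.6,"roll":0},{"tx":-0.05,"ty":0.02,"tz":-2.8,"roll":0},{"tx":-0.05,"ty":0.02,"tz":-2.8,"roll":0}])

```text
time_s: 18.15
tcp_pos: [0.5553, -0.4038, 0.0484]
ee_rot: [0.965, -0.263, -0.002, 0.001]
force: [0.2, 0.5, -1.6]
opening: 0.2
```

Run:
```python
from h import *
c=shot('wrist','w13.png');d=shot('side','s13.png')
a=cv2.resize(c['pixels'][160:280,240:390],(500,400),interpolation=cv2.INTER_CUBIC)
b=cv2.resize(d['pixels'][200:280,360:435],(300,400),interpolation=cv2.INTER_CUBIC)
cv2.imwrite('pics/c13.png',np.hstack([a,b]))
s=env.sense();print(s['tcp_pos'],s['ee_rot'],s['force'],s['torque'])
```

```text
[ 0.55561755 -0.40394731  0.04902743] [ 9.64773847e-01 -2.63077367e-01 -1.04246025e-03  7.98200418e-04] [-0.09302261 -0.32993194 -0.72302738] [ 0.01557703 -0.01175433 -0.0062112 ]
```

View pics/c13.png

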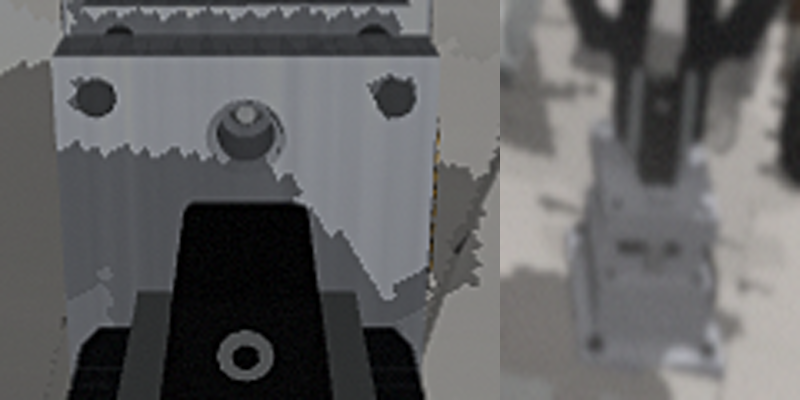

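Run:
```python
from h import *
c=load('w13');s=env.sense();t=np.array(s['tcp_pos']);Rm=R.from_quat(s['ee_rot']).as_matrix()
for z in(.054,.0526,.0646):
    tz=-(z-t[2]);print(z,((proj(c,[t+Rm@[.0009,-.0303,tz]])-[240,160])*3.333).round(1), ((proj(c,[t+Rm@[.0009,-.0293,tz]])-[240,160])*3.333).round(1))
cv2.imwrite('pics/h13.png',cv2.resize(c['pixels'][185:215,298:330],(640,600),interpolation=cv2.INTER_CUBIC))
```

```text
0.054 [[246.8 113.3]] [[246.8 119.6]]
0.0526 [[246.8 110.4]] [[246.8 116.6]]
0.0646 [[246.8 137.3]] [[246.8 144. ]]
```

View pics/h13.png

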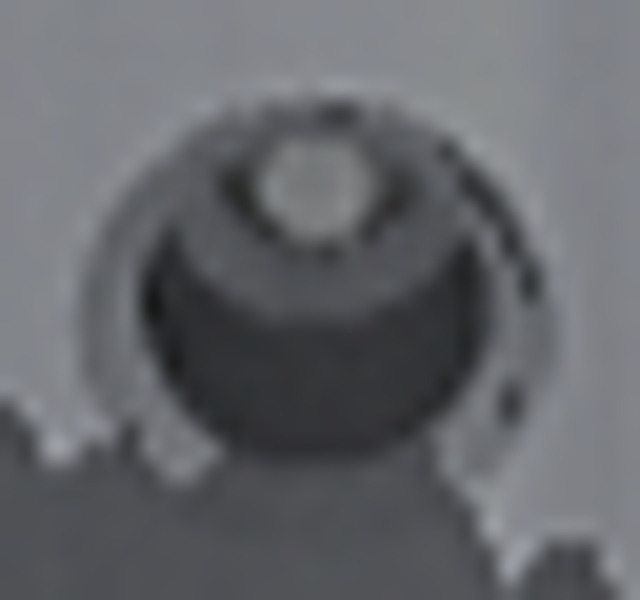

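The dowel nose lies within about 0.3 mm of the predicted hole axis. I'll lower it.

>>> send_rows(targets=[{"tx":0,"ty":0,"tz":-0.3,"roll":0},{"tx":0,"ty":0,"tz":-0.6,"roll":0},{"tx":0,"ty":0,"tz":-0.9,"roll":0},{"tx":0,"ty":0,"tz":-1.2,"roll":0},{"tx":0,"ty":0,"tz":-1.4,"roll":0},{"tx":0,"ty":0,"tz":-1.4,"roll":0}])

```text
time_s: 18.85
tcp_pos: [0.5554, -0.4038, 0.0345]
ee_rot: [0.965, -0.263, -0.001, 0.001]
force: [0.1, 0.1, -2.0]
opening: 0.2
```

>>> send_rows(targets=[{"tx":0,"ty":0,"tz":-0.1,"roll":0},{"tx":0,"ty":0,"tz":-0.2,"roll":0},{"tx":0,"ty":0,"tz":-0.3,"roll":0},{"tx":0,"ty":0,"tz":-0.4,"roll":0},{"tx":0,"ty":0,"tz":-0.4,"roll":0}])

```text
time_s: 19.35
tcp_pos: [0.5556, -0.4039, 0.0312]
ee_rot: [0.965, -0.263, -0.001, 0.001]
force: [-2.0, 2.0, 5.7]
opening: 0.199
```

>>> send_rows(targets=[{"tx":0,"ty":0,"tz":-0.1,"roll":0},{"tx":0,"ty":0,"tz":-0.2,"roll":0},{"tx":0,"ty":0,"tz":-0.3,"roll":0},{"tx":0,"ty":0,"tz":-0.3,"roll":0},{"tx":0,"ty":0,"tz":-0.3,"roll":0}])

```text
time_s: 19.85
tcp_pos: [0.5556, -0.4038, 0.0304]
ee_rot: [0.965, -0.263, -0.001, 0.001]
force: [-7.7, 5.2, 19.6]
opening: 0.201
```

>>> send_rows(targets=[{"tx":-0.05,"ty":0.03,"tz":-0.2,"roll":0},{"tx":-0.05,"ty":0.03,"tz":-0.2,"roll":0},{"tx":-0.05,"ty":0.03,"tz":-0.2,"roll":0},{"tx":-0.05,"ty":0.03,"tz":-0.2,"roll":0},{"tx":-0.05,"ty":0.03,"tz":-0.2,"roll":0}])

```text
time_s: 20.35
tcp_pos: [0.5556, -0.4039, 0.0304]
ee_rot: [0.965, -0.263, -0.0, 0.001]
force: [-5.0, 2.1, 15.0]
opening: 0.195
```

Run:
```python
from h import *
c=shot('wrist','w14.png');d=shot('side','s14.png')
a=cv2.resize(c['pixels'][160:280,240:390],(500,400),interpolation=cv2.INTER_CUBIC)
b=cv2.resize(d['pixels'][200:280,360:435],(300,400),interpolation=cv2.INTER_CUBIC)
cv2.imwrite('pics/c14.png',np.vstack([np.hstack([a,b])]))
s=env.sense();print(s['tcp_pos'],s['force'],s['torque'],s['opening'],s['time_s'])
```

```text
[ 0.55563646 -0.40385029  0.03044539] [-4.46161585  2.6388914  15.49260633] [0.61385379 1.19623299 0.01101904] 0.19683312047386073 20.45
```

View pics/c14.png

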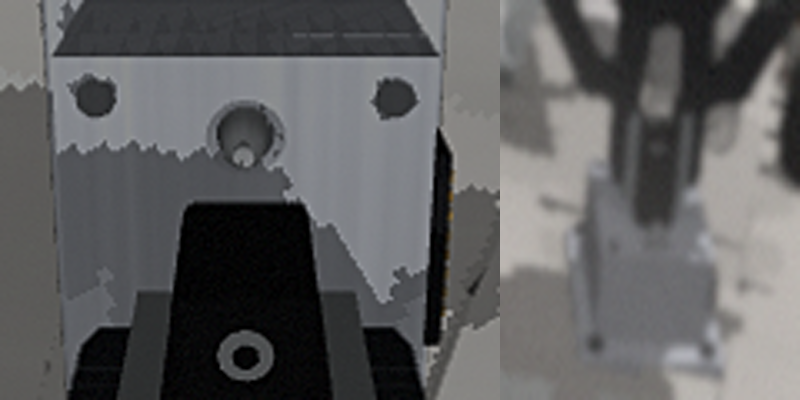

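View pics/s14.png

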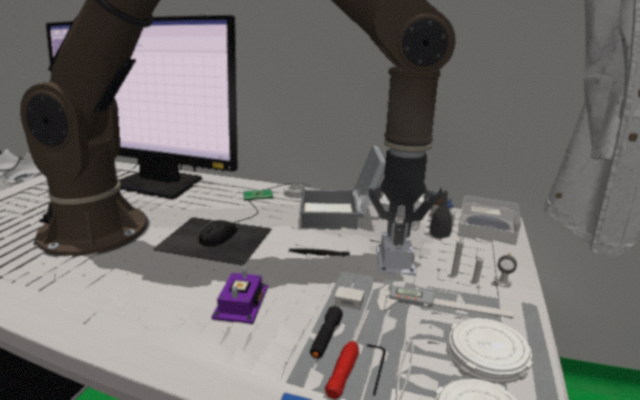

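The wrist and side views show the plate flush on the block with no gap and the dowel up through the small hole. z did not change between a 22 N and a 17 N push, so it is on the hard stop. The lid is open. Handing in.

Run:
```python
from h import *
print(env.close_job())
s=env.sense();print(s['tcp_pos'],s['force'],s['opening'],s['time_s'])
```

```text
the job is handed in; nothing more can be done
None
the job is handed in; nothing more can be done
```

I opened the lid onto its stop and lifted out the upper half. I then fitted it over the dowels, large hole on large dowel, pressed it shut and handed in at about 20.5 s while still holding it. No verdict was reported, so what follows rests on my own last checks.

**Last checks**
- **Height:** the TCP was at z = 0.0304 m, the height I worked out for the halves meeting. It did not change between a push of about 22 N and one of about 17 N, so the plate is on the hard stop. The nest needs only 10.6 N.
- **Pictures:** the plate lies flush on the block with no visible gap, and the small dowel stands up through its hole. The lid is open, and I saw no bystander moved or toppled, though I did not measure their positions.
- **Grip:** the opening held at about 0.20, set to 60 N. A lateral force of about 5 N was left, from the plate bearing lightly on a dowel.

**What went wrong or disagreed**
- **First knob grasp slipped:** the lid fell shut again. In the pictures the pads end about 23 mm behind the TCP, not at it as stated. I regrasped about 20 mm lower and it held.
- **Upper half's angle:** it lay about 0.26 rad from the case axes, not within the stated 0.15. I used the measured angle and told the ends apart by hole size in enlarged pictures.

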